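# Snap the dust hood onto the praline stand

### The job

Closing time: cover the display praline. Turn the small square hood, which stands on its closed end with its mouth up, over to mouth-down, put it over the praline squarely in line with the stand's foot, and press it down past the click until it is fully home; do not crush it, and leave the other things on the counter where they are. Finish while still pressing the hood firmly down: do not let up or let go after the click, the program ends with the hand pushing.

Things in the scene. Friction and masses are not known exactly. Their poses are not given: they have to be found in the camera images.
- hood: loose white plastic hood: square cup 56 x 56 mm, 60 mm tall, walls and closed end 4 mm, 56 to 112 g; inside, 7 mm in from the mouth, a rounded lip 3 mm proud leaves a 42 mm square opening. Origin: centre of the closed end's outside; z points from closed end to mouth (up at the start); x, y square to the flat walls. Lies stably on any wall; grip it across two opposite walls (56 mm)
- hood_center (a point): middle of the hood, on its axis, 30 mm from the closed end; axes as the hood's
- hood_mouth (a point): centre of the hood's mouth, 60 mm from the closed end; axes as the hood's
- stand: display stand fixed on the counter, place and yaw vary: dark wooden foot 84 x 84 x 12 mm, on it a round metal stud 39 mm across, on that a chocolate praline, fixed, its top 63 mm above the counter. Origin: centre of the foot's underside; z up; x, y square to the foot's edges. The hood goes over praline and stud, walls in line with the foot's edges (any of the four ways)
- stud_top (a point): centre of the stud's top, 42 mm above the counter, bevelled to 28 mm across; the praline on it is 26 mm across. Four spring-loaded steel balls stand 4 mm out of the stud's +x, -x, +y, -y sides, 25.5 mm above the counter. The hood's lip meets them 12 mm before home and stays standing on them if let go; about 7 to 12 N pushes it past, it clicks and the force drops
- stand_seat (a point): centre of the foot's upper face, 12 mm above the counter: here lies the centre of the hood's mouth when home, rim on the foot, closed end on top 72 mm above the counter. Pressing on with 10 to 20 N is firm enough; over 80 N between hood and stand crushes the hood. Axes as the stand's
- spool: bystander: ribbon spool lying flat, 60 mm across, 20 mm tall; origin under its centre
- pen: bystander: black pen lying on the counter, 132 mm long; origin under its middle
- tag: bystander: small price easel, 58 mm wide, 39 mm tall; origin under its middle
- bell: bystander: counter bell, 85 mm across, 59 mm tall; origin under its centre

How it is judged:
By the outcome, as a careful person would: the job done as asked, in the order asked, and still so for the second after the job is handed in, while the arm keeps its last pose, push and grip.
It also fails if it takes over 70 s, if anything falls off the work surface, if the arm or the gripper's body presses on something with over 40 N, if the wrist force passes 120 N, or if a joint passes its speed limit or range.

### The arm

A 7-joint arm with a two-finger parallel gripper is mounted at the origin on a cart in front of the work surface, level with it; the furniture and walls round the work are solid. World frame = base frame: x ahead of the robot, y to its left, z up, the work surface at z = 0. Lengths are in m, angles in rad, forces in N, time in s.
With the tool pointing down it reaches from about 0.425 to 0.875 m from the base axis. Payload 4.7 kg.
Tool frame: the origin (TCP) lies midway between the tips of the shut fingers; the grasp point (between the pads) lies 19 mm behind it; x points along the fingers, y is the direction in which the jaws open and shut, and the axes are right-handed (so a half turn about x gives the same grasp; the last joint's range is limited). The gripper opens to 85 mm and grips with 20 to 120 N. Pads are 22 mm wide; open, the fingers measure 114 mm over their backs; the gripper's body (76 mm by 85 mm) begins 54 mm behind the grasp point. The pads swing forward as they close: fully open they stand 13 mm farther back than shut.
Start: joints at [1.25, 0.321, -0.07, 1.45, 0.023, 1.371, -0.057], TCP at [0.214, -0.614, 0.199] pointing down, gripper open.
Joint ranges: [-2.86, 2.86], [-0.3, 2.09], [-1.38, 1.24], [0.06, 2.45], [-1.56, 4.7], [0.09, 2.05], [-2.69, 2.69]. Speed limits (rad/s): [2.57, 2.57, 3.14, 3.14, 3.14, 3.14, 3.14].

### API

Orientations are given as [roll, pitch, yaw] about the fixed x, y, z axes, in that order (R = Rz(yaw) Ry(pitch) Rx(roll)).
In Python, from workcell import bot gives the robot as it stands. The module is installed in compiled form; this text tells all that it offers. Calls block until the motion is done:
- bot.reach(position, orientation): joint-space move of the TCP to a pose.
- bot.servo_line(position, orientation=None, velocity=0.15, threshold=None): straight line of the TCP; orientation=None keeps the orientation; velocity is the mean speed in m/s. With threshold (N) it stops when the force on the tool has changed by that much, and returns True; else False.
- bot.movej(angles): joint-space move.
- bot.open_gripper() and bot.close_gripper(grip_force=None): open the fingers fully, or close them until they stop; grip_force is the grip in N (None keeps the last).
- bot.pause(seconds).
- bot.inverse_kinematics(position, orientation): joint angles nearest the present ones, or None.
- bot.sense(): the state.
- bot.grab_frame(name): name is "side" or "top" or "wrist"; returns the picture (420x560x3 uint8, blue, green, red); there is no depth.
- bot.camera_params(name): a dict with "fx", "fy", "cx", "cy" (pixels), "position" and "attitude" of the camera in the world; the wrist camera has in their place "T_tool_cam" (4x4, takes a point from camera to tool coordinates, whose origin is the TCP and whose axes are the tool frame's). Camera axes: x right, y up, looking along -z (the intrinsics and any distortion apply to the point x, -y, -z); pixel columns grow to the right and rows downward; lengths in m; the calibration is good to about 2 mm. The wrist camera is an equidistant fisheye: a pixel r from the principal point sees the ray r / f radians off the axis. A picture is of the moment at which its call begins: read the wrist's pose just before it. camera_params takes no time and is no camera call.
A pose or a line that the arm cannot do raises bot.Unreachable and nothing moves.
- bot.hand_in(): hands the job in, once; it reports no verdict.
The state is a dict: "clock": time; "joint_positions": joint angles; "dq": joint speeds; "joint_torque": joint torques, N m; "eef_pos": TCP position; "tcp_rot": TCP orientation; "wrist_force": force on the tool from outside, world axes, zero at the start; "wrist_torque": the same for the moment, N m; "grip_width": finger opening in m.
Only numpy, scipy, OpenCV 4.12 (cv2) and the standard library are available. Lean on these libraries where they do the work, as an engineer would, in place of code of your own. Each camera call takes 0.05 s, during which the arm holds its last target. There are 200 camera calls.

## Working session

There is one attempt and no reset: what is moved stays moved. The work goes in short steps, each a Python script; the robot and the scene stay as the last script left them, time stands still between calls to the robot, and variables do not carry over. Pictures are saved under pics/ and viewed, about 8 in all and at most 12, crops included, and the job is handed in when it is done.

```bash
mkdir -p pics; python3 - <<'E'
from workcell import bot
import cv2,numpy as np
a=bot.grab_frame("top");b=bot.grab_frame("side")
cv2.imwrite("pics/top0.png",a);cv2.imwrite("pics/side0.png",b)
for n in("top","side","wrist"):print(n,bot.camera_params(n))
s=bot.sense();print(s)
E
```

```text
top {'fx': 460.46310548536263, 'fy': 460.46310548536263, 'cx': 280.1198943204511, 'cy': 201.6677062490337, 'position': array([ 0.23900318, -0.02658102,  1.16038794]), 'attitude': array([ 0.22370212,  0.00405377, -1.48539896])}
side {'fx': 463.98543249024425, 'fy': 463.98543249024425, 'cx': 281.5709077434353, 'cy': 215.44340201802353, 'position': array([0.11276136, 1.07040819, 0.88788192]), 'attitude': array([ 0.94065882,  0.00955224, -2.83987496])}
wrist {'fx': 325.19226210127806, 'fy': 325.19226210127806, 'cx': 278.0993807206087, 'cy': 205.21477025331473, 'T_tool_cam': array([[-1.20557909e-03,  2.68533544e-01, -9.63269579e-01,
        -1.74890173e-01],
       [ 9.99999247e-01,  1.02902116e-04, -1.22286174e-03,
         7.41835165e-05],
       [-2.29256920e-04, -9.63270328e-01, -2.68533466e-01,
        -6.82495928e-02],
       [ 0.00000000e+00,  0.00000000e+00,  0.00000000e+00,
         1.00000000e+00]])}
{'clock': 0.1, 'joint_positions': array([ 1.25009442,  0.32174783, -0.07011502,  1.45157204,  0.02260529,
        1.37078662, -0.05692275]), 'dq': array([-0.00145059, -0.00117199, -0.00092441, -0.00257218,  0.00133413,
        0.00026394, -0.00010976]), 'joint_torque': array([ 3.90188507e-04, -4.94874501e+01, -3.83661613e-01, -3.15209842e+01,
        1.30133814e-02,  7.44433928e-03,  3.41843793e-05]), 'eef_pos': array([ 0.21336846, -0.61340818,  0.19762428]), 'tcp_rot': array([-1.51908586,  1.56906997,  1.95734404]), 'wrist_force': array([ 0.26887594, -0.57430978, -0.3962894 ]), 'wrist_torque': array([-0.02219215,  0.06510041,  0.04344045]), 'grip_width': 0.08525934402841706}
```

View pics/top0.png

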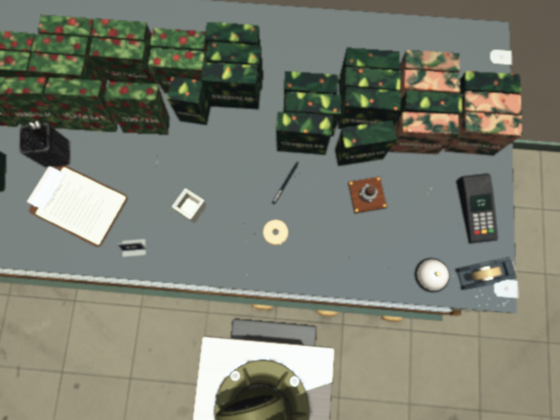

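View pics/side0.png

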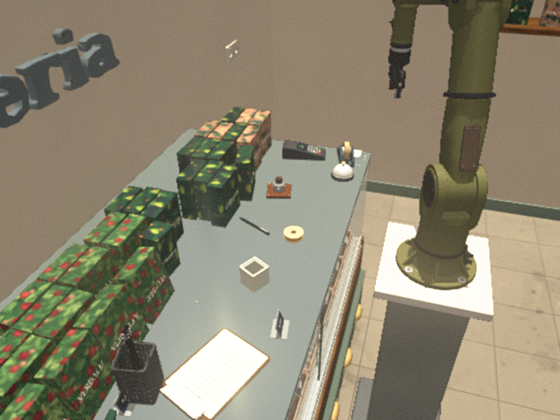

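The top view shows the hood at about (188,204), stand (368,195), pen (286,183), spool (276,232), tag (133,247) and bell (432,274). The side view agrees: hood mouth up, counter clear around hood and stand. Next I fit the outlines.

```bash
cat > h.py <<'E'
from workcell import bot
import cv2,numpy as np
from scipy.spatial.transform import Rotation as R
from scipy.optimize import least_squares
def Rm(rpy): return R.from_euler('xyz',rpy).as_matrix()
def campose(n):
    p=bot.camera_params(n)
    if n=="wrist":
        s=bot.sense();T=p["T_tool_cam"];Rt=Rm(s["tcp_rot"])
        return p,Rt@T[:3,:3],Rt@T[:3,3]+s["eef_pos"]
    return p,Rm(p["attitude"]),p["position"]
def project(cam,P):
    p,Rc,t=cam;q=(np.atleast_2d(P)-t)@Rc*[1,-1,-1]
    if "T_tool_cam" in p:
        r=np.hypot(q[:,0],q[:,1]);th=np.arctan2(r,q[:,2]);u=q[:,:2]/r[:,None]*th[:,None]
    else: u=q[:,:2]/q[:,2:]
    return u*[p["fx"],p["fy"]]+[p["cx"],p["cy"]]
def backproj(cam,uv,z):
    p,Rc,t=cam;u=(np.atleast_2d(uv)-[p["cx"],p["cy"]])/[p["fx"],p["fy"]]
    if "T_tool_cam" in p:
        th=np.hypot(u[:,0],u[:,1]);d=np.c_[u/th[:,None]*np.sin(th)[:,None],np.cos(th)]
    else: d=np.c_[u,np.ones(len(u))]
    d=d*[1,-1,-1]@Rc.T
    return t+d*((z-t[2])/d[:,2])[:,None]
def square(c,yaw,w,z):
    k=np.array([[1,1],[-1,1],[-1,-1],[1,-1]])*w/2
    return np.c_[k@np.array([[np.cos(yaw),np.sin(yaw)],[-np.sin(yaw),np.cos(yaw)]])+c,np.full(4,z)]
def fitmask(cam,mask,x0,polys,scale=4):
    """fit (x,y,yaw): polys(x)-> list of 3D corner sets whose hull silhouettes the object"""
    cs,_=cv2.findContours(mask,cv2.RETR_EXTERNAL,cv2.CHAIN_APPROX_NONE)
    c=max(cs,key=cv2.contourArea)[:,0].astype(float)
    def res(x):
        hull=cv2.convexHull(project(cam,polys(x)).astype(np.float32))
        return [cv2.pointPolygonTest(hull,tuple(map(float,p)),True) -0.5 for p in c]
    return min((least_squares(res,[*x0,y],loss='soft_l1',x_scale=[.01,.01,.1],diff_step=1e-3) for y in np.arange(0,1.57,.4)),key=lambda r:r.cost),len(c)
E
python3 - <<'E'
from h import *
im={n:cv2.imread(f"pics/{n}0.png") for n in("top","side")}
T=campose("top")
for n,uv,z in[("hood",(188,204),.06),("stand",(368,195),.012),("pen",(286,183),0),("spool",(276,232),.02),("tag",(133,247),0),("bell",(432,274),.03)]:
    P=backproj(T,uv,z)[0];print(n,P.round(3),"side px",project(campose("side"),P).round(0))
for n,guess in(("top",[(188,204),(368,195)]),("side",[(254,273),(279,190)])):
    I=im[n];cam=campose(n);hsv=cv2.cvtColor(I,cv2.COLOR_BGR2HSV)
    for k,g in zip(("hood","stand"),guess):
        x0=backproj(cam,g,.03 if k=="hood" else .012)[0][:2]
        if k=="hood":
            w=np.hypot(*np.indices(I.shape[:2]).transpose(1,2,0)[...,::-1].transpose(2,0,1)-np.array(g)[:,None,None]) if 0 else None
            m=((I.astype(int)[...,2]-I.astype(int)[...,0])>12).astype(np.uint8)*255
        else: m=((hsv[...,0]<20)&(hsv[...,1]>90)).astype(np.uint8)*255
        z=np.zeros_like(m);cv2.circle(z,g,26,255,-1);m&=z
        m=cv2.morphologyEx(m,cv2.MORPH_OPEN,np.ones((2,2)))
        f=(lambda x:np.r_[square(x[:2],x[2],.056,0),square(x[:2],x[2],.056,.06)]) if k=="hood" else (lambda x:np.r_[square(x[:2],x[2],.084,0),square(x[:2],x[2],.084,.012)])
        r,N=fitmask(cam,m,x0,f);print(n,k,r.x.round(4),"rms",np.sqrt(2*r.cost/N).round(2))
        v=I.copy();cv2.polylines(v,[cv2.convexHull(project(cam,f(r.x)).astype(np.float32)).astype(int)],True,(255,0,255),1)
        c=np.hstack([a[g[1]-30:g[1]+30,g[0]-40:g[0]+40] for a in(I,v)]);cv2.imwrite(f"/tmp/{n}{k}.png",cv2.resize(c,None,fx=5,fy=5,interpolation=0)[:, :800])
cv2.imwrite("pics/fit.png",cv2.resize(np.vstack([np.hstack([cv2.imread(f"/tmp/{n}{k}.png") for k in("hood","stand")]) for n in("top","side")]),(800,300)))
E
```

```text
hood [0.463 0.224 0.06 ] side px [[253. 265.]]
stand [ 0.535 -0.223  0.012] side px [[278. 189.]]
pen [ 0.553 -0.01   0.   ] side px [[253. 226.]]
spool [0.419 0.004 0.02 ] side px [[292. 231.]]
tag [0.353 0.362 0.   ] side px [[277. 329.]]
bell [ 0.347 -0.383  0.03 ] side px [[341. 169.]]
top hood [0.4564 0.2172 0.9283] rms 1.74
top stand [ 0.5361 -0.2234  0.2547] rms 0.68
side hood [0.4584 0.2269 1.081 ] rms 0.45
side stand [ 0.5322 -0.2281  1.8522] rms 1.57
```

View pics/fit.png

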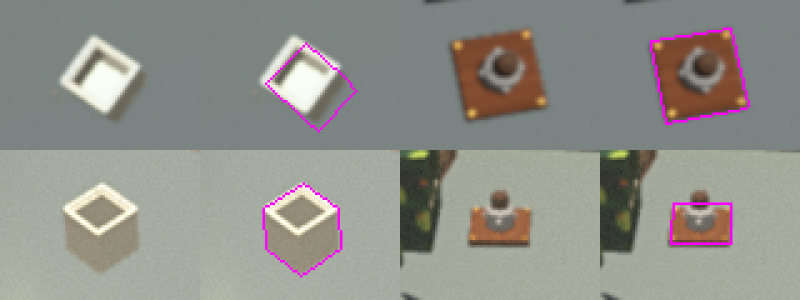

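Side hood fit (0.458, 0.227, yaw 1.08) and top stand fit (0.536, −0.223, yaw 0.25) line up with the outlines. The top hood fit was spoiled by the mask. Next is a reachability check for a two-stage turn (mouth up → lying on a wall → mouth down), then a wrist camera look.

```bash
cat >> h.py <<'E'
def ori(psi,al,flip=False):
    """tool points down tilted by al (rad) toward heading psi; jaws horizontal"""
    x=np.array([np.sin(al)*np.cos(psi),np.sin(al)*np.sin(psi),-np.cos(al)])
    y=np.array([np.sin(psi),-np.cos(psi),0])*(-1 if flip else 1)
    return R.from_matrix(np.c_[x,y,np.cross(x,y)]).as_euler('xyz'),x
def tcp(g,psi,al,flip=False,back=.022):
    o,x=ori(psi,al,flip);return np.array(g)+back*x,o
E
python3 - <<'E'
from h import *
s=bot.sense();print(Rm(s["tcp_rot"]).round(2).tolist())
d=np.deg2rad
def ok(g,psi,al,f):
    q=bot.inverse_kinematics(*[v.tolist() for v in tcp(g,psi,d(al),f)]);return None if q is None else np.round(q,2).tolist()
for f in(0,1):
    print("flip",f)
    for psi in(1.081,-.49,-.49+np.pi,1.081-np.pi):
        print("hood",round(psi,2),[(al,ok([.458,.227,.035],psi,al,f) is not None) for al in(-30,-20,-10,0,10,20)])
    for g in([.5,.2,.03],[.55,.15,.03],[.6,.2,.03]):
        psi=np.arctan2(g[1],g[0]);print("lay",g,[(al,ok(g,psi,al,f) is not None) for al in(-30,-20,-10,0,60,70,80,90)])
    for k in range(4):
        psi=.2547+k*np.pi/2
        print("stand",round(psi,2),[(al,ok([.536,-.223,.055],psi,al,f) is not None) for al in(0,30,50,60,70,80,90)], [(al,ok([.536,-.223,.11],psi,al,f) is not None) for al in(60,70,80)])
E
```

```text
[[-0.0, 0.33, -0.94], [0.0, -0.94, -0.33], [-1.0, -0.0, 0.0]]
flip 0
hood 1.08 [(-30, True), (-20, True), (-10, True), (0, True), (10, True), (20, True)]
hood -0.49 [(-30, True), (-20, True), (-10, True), (0, True), (10, True), (20, False)]
hood 2.65 [(-30, True), (-20, True), (-10, True), (0, True), (10, True), (20, True)]
hood -2.06 [(-30, False), (-20, True), (-10, True), (0, True), (10, True), (20, True)]
lay [0.5, 0.2, 0.03] [(-30, True), (-20, True), (-10, True), (0, True), (60, False), (70, False), (80, False), (90, False)]
lay [0.55, 0.15, 0.03] [(-30, True), (-20, True), (-10, True), (0, True), (60, False), (70, False), (80, False), (90, False)]
lay [0.6, 0.2, 0.03] [(-30, True), (-20, True), (-10, True), (0, True), (60, False), (70, False), (80, False), (90, True)]
stand 0.25 [(0, True), (30, True), (50, True), (60, True), (70, True), (80, True), (90, True)] [(60, True), (70, True), (80, True)]
stand 1.83 [(0, True), (30, True), (50, True), (60, True), (70, True), (80, True), (90, False)] [(60, True), (70, True), (80, True)]
stand 3.4 [(0, True), (30, True), (50, True), (60
[... 908 characters left out ...]
, False), (80, False), (90, True)]
stand 0.25 [(0, True), (30, True), (50, True), (60, True), (70, True), (80, True), (90, True)] [(60, True), (70, True), (80, True)]
stand 1.83 [(0, True), (30, True), (50, True), (60, True), (70, True), (80, True), (90, False)] [(60, True), (70, True), (80, True)]
stand 3.4 [(0, True), (30, True), (50, True), (60, True), (70, False), (80, False), (90, False)] [(60, False), (70, False), (80, False)]
stand 4.97 [(0, True), (30, True), (50, True), (60, True), (70, True), (80, True), (90, True)] [(60, True), (70, True), (80, True)]<stdin>:5: UserWarning: Gimbal lock detected. Setting third angle to zero since it is not possible to uniquely determine all angles.
```

```bash
python3 - <<'E' 2>/dev/null
from h import *
d=np.deg2rad
for x in(.45,.5,.55,.6,.65):
  for y in(.05,.12,.2,.28):
    row=[]
    for p in(-60,-40,-20,0,20,40,60,80):
      c="".join("1" if bot.inverse_kinematics(*[v.tolist() for v in tcp([x,y,.03],d(p),d(al))]) is not None else "." for al in(-25,-15,60,65,70))
      row.append(c)
    print(x,y,*row)
E
```

```text
0.45 0.05 11111 11..1 11... 11... 11... 11... 11111 11111
0.45 0.12 11111 11111 11... 11... 11... 11... 11111 11111
0.45 0.2 11111 11111 11111 11... 11... 11... 11... 11111
0.45 0.28 11111 11111 11111 11... 11... 11... 11... 11111
0.5 0.05 11111 11111 11... 11... 11... 11... 11111 11111
0.5 0.12 11111 11111 11... 11... 11... 11... 11111 11111
0.5 0.2 11111 11111 11111 11... 11... 11... 11111 11111
0.5 0.28 11111 11111 11111 11... 11... 11... 11111 11111
0.55 0.05 11111 11111 11... 11... 11... 11111 11111 11111
0.55 0.12 11111 11111 11111 11... 11... 11... 11111 11111
0.55 0.2 11111 11111 11111 11... 11... 11... 11111 11111
0.55 0.28 11111 11111 11111 11111 11... 11... 11111 11111
0.6 0.05 11111 11111 111.. 11... 11... 11111 11111 11111
0.6 0.12 11111 11111 11111 11... 11... 11111 11111 11111
0.6 0.2 11111 11111 11111 1111. 11... 11111 11111 11111
0.6 0.28 11111 11111 11111 11111 111.. 11111 11111 11111
0.65 0.05 11111 11111 11111 11... 11111 11111 11111 11111
0.65 0.12 11111 11111 11111 11111 1111. 11111 11111 11111
0.65 0.2 11111 11111 11111 11111 11111 11111 11111 11111
0.65 0.28 11111 11111 11111 11111 11111 11111 11111 11111
```

```bash
python3 - <<'E' 2>&1 | grep -v Warn
from h import *
for k,g,psi in(("stand",[.536,-.223,.2],.2547),("hood",[.458,.227,.2],-.49)):
    if k=="hood":
        s=bot.sense()
        bot.reach(*[v.tolist() for v in tcp([.46,0,.26],-.1,0)])
    bot.reach(*[v.tolist() for v in tcp(g,psi,0)]);bot.pause(.3)
    cam=campose("wrist");I=bot.grab_frame("wrist");cv2.imwrite(f"pics/w{k}.png",I);np.savez(f"pics/w{k}.npz",R=cam[1],t=cam[2])
    s=bot.sense();print(k,s["eef_pos"],s["clock"],project(cam,[*g[:2],0]))
cv2.imwrite("pics/w2.png",cv2.resize(np.hstack([cv2.imread("pics/wstand.png"),cv2.imread("pics/whood.png")]),(800,300)))
E
```

```text
stand [ 0.53587657 -0.22338142  0.17795946] 2.2917 [[277.17990441 178.68378184]]
hood [0.45841735 0.22624678 0.1781774 ] 4.5333 [[277.35650935 180.08574067]]
```

View pics/w2.png

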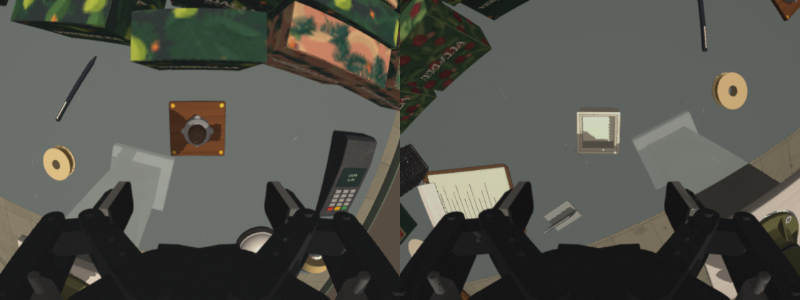

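The wrist views show the stand foot square on at about (277,179) full-res and the hood at about (278,182), both nearly aligned. I'll fit both outlines.

```bash
python3 - <<'E' 2>&1 | grep -v Warn
from h import *
out=[]
for k,x0,w,h in(("stand",[.536,-.223],.084,.012),("hood",[.458,.227],.056,.06)):
    I=cv2.imread(f"pics/w{k}.png");z=np.load(f"pics/w{k}.npz");cam=(bot.camera_params("wrist"),z["R"],z["t"])
    i=I.astype(int)
    m=((i[...,2]-i[...,0])>(40 if k=="stand" else 8)).astype(np.uint8)*255
    c=project(cam,[*x0,.02])[0].astype(int);q=np.zeros_like(m);cv2.circle(q,tuple(map(int,c)),70,255,-1);m&=q
    m=cv2.morphologyEx(m,cv2.MORPH_CLOSE,np.ones((5,5)));m=cv2.morphologyEx(m,cv2.MORPH_OPEN,np.ones((3,3)))
    f=lambda x:np.r_[square(x[:2],x[2],w,0),square(x[:2],x[2],w,h)]
    r,N=fitmask(cam,m,x0,f);print(k,r.x.round(4),np.rad2deg(r.x[2]),"rms px",np.sqrt(2*r.cost/N).round(2))
    v=I.copy();cv2.polylines(v,[project(cam,square(r.x[:2],r.x[2],w,zz)).astype(int) for zz in(0,h)],True,(255,0,255),1)
    out+=[a[c[1]-60:c[1]+60,c[0]-60:c[0]+60] for a in(v,cv2.cvtColor(m,cv2.COLOR_GRAY2BGR))]
cv2.imwrite("pics/wfit.png",cv2.resize(np.hstack(out),(800,200),interpolation=cv2.INTER_CUBIC))
E
```

```text
stand [ 0.5364 -0.2218  0.2585] 14.811264381209712 rms px 3.48
hood [0.4634 0.2241 1.0683] 61.20631649403361 rms px 0.42
```

View pics/wfit.png

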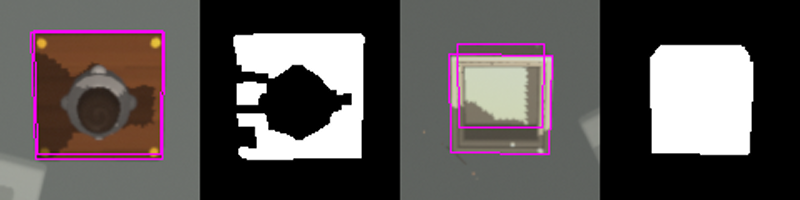

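```bash
python3 - <<'E' 2>&1 | grep -v Warn
from h import *
d=np.deg2rad;psi=1.0683-np.pi/2;L=lambda a:[v.tolist() for v in a]
h=[.4634,.2241]
def st(n):
    s=bot.sense();print(n,round(s["clock"],2),s["eef_pos"].round(4),s["wrist_force"].round(1),round(s["grip_width"],4))
a1=d(-20)
_,x=ori(psi,a1)
P,o=tcp([*h,.035],psi,a1,back=.024)
bot.reach((P-.09*x).tolist(),o.tolist());bot.servo_line(P.tolist(),o.tolist(),.12);st("at")
bot.close_gripper(50);st("closed")
bot.servo_line((P+[0,0,.08]).tolist(),o.tolist(),.12);st("lift")
# tilt 90 deg, hood centre to (.53,.16)
P2,o2=tcp([.53,.16,.10],psi,d(70),back=.024)
bot.reach(P2.tolist(),o2.tolist());bot.pause(.3);st("tilted")
cv2.imwrite("pics/tilt.png",np.hstack([bot.grab_frame("side")[180:360,150:430],bot.grab_frame("top")[100:280,100:380]]))
E
```

```text
at 5.94 [0.4571 0.2283 0.0133] [ 0.4 -0.5  0.3] 0.0851
closed 6.33 [0.4574 0.228  0.0133] [ 1.5 -1.   6.2] 0.0542
lift 7.15 [0.4557 0.2276 0.0917] [ 0.  -1.1 -0.9] 0.0547
tilted 11.27 [0.5498 0.1491 0.0918] [-0.1  0.1  0.1] 0.0548
```

View pics/tilt.png

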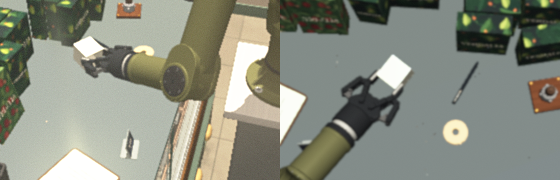

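The hood is held and tilted, with its closed end facing away from the hand. Now I lower it to contact, release, and look with the wrist camera.

```bash
python3 - <<'E' 2>&1 | grep -v Warn
from h import *
d=np.deg2rad;psi=1.0683-np.pi/2
def st(n):
    s=bot.sense();print(n,round(s["clock"],2),s["eef_pos"].round(4),s["wrist_force"].round(1),round(s["grip_width"],4));return s
p=bot.sense()["eef_pos"];_,x=ori(psi,d(70))
bot.servo_line((p-[0,0,.06]).tolist(),velocity=.08)
print(bot.servo_line((p-[0,0,.078]).tolist(),velocity=.02,threshold=4));s=st("down")
bot.open_gripper();st("open")
q=s["eef_pos"]-.10*x+[0,0,.02];bot.servo_line(q.tolist(),velocity=.15)
c=[.53,.16,.15]
P,o=tcp(c,psi,0);bot.reach(P.tolist(),o.tolist());bot.pause(.3)
cam=campose("wrist");I=bot.grab_frame("wrist");cv2.imwrite("pics/wlie.png",I);np.savez("pics/wlie.npz",R=cam[1],t=cam[2]);st("look")
i=I.astype(int);m=((i[...,2]-i[...,0])>8).astype(np.uint8)*255
g=project(cam,[.53,.16,.028])[0].astype(int);z=np.zeros_like(m);cv2.circle(z,tuple(map(int,g)),90,255,-1);m&=z
m=cv2.morphologyEx(m,cv2.MORPH_CLOSE,np.ones((7,7)));m=cv2.morphologyEx(m,cv2.MORPH_OPEN,np.ones((3,3)))
def f(x):
    k=np.array([[a,b,h] for a in(-.03,.03) for b in(-.028,.028) for h in(0,.056)])
    return k@R.from_euler('z',x[2]).as_matrix().T+[x[0],x[1],0]
cs,_=cv2.findContours(m,0,1);C=max(cs,key=cv2.contourArea)[:,0].astype(float)
r=least_squares(lambda x:[cv2.pointPolygonTest(cv2.convexHull(project(cam,f(x)).astype(np.float32)),tuple(map(float,p)),True)-.5 for p in C],[.53,.16,psi],loss='soft_l1',x_scale=[.01,.01,.1],diff_step=1e-3)
print(r.x.round(4),"psi",psi,np.sqrt(2*r.cost/len(C)))
v=I.copy();cv2.polylines(v,[cv2.convexHull(project(cam,f(r.x)).astype(np.float32)).astype(int)],True,(255,0,255),1)
cv2.imwrite("pics/wlief.png",cv2.resize(np.hstack([a[g[1]-90:g[1]+90,g[0]-120:g[0]+120] for a in(v,cv2.cvtColor(m,8))]),(800,300)))
E
```

```text
True
down 12.86 [0.5501 0.149  0.022 ] [-0.   0.3  3.6] 0.0547
open 13.28 [0.5496 0.1489 0.0211] [ 0.4  0.8 -0.4] 0.085
look 17.97 [0.53   0.16   0.1279] [ 0.5  1.5 -0.3] 0.0853
[ 0.5355  0.1561 -0.5686] psi -0.5024963267948965 0.4405117224574999
```

View pics/wlief.png

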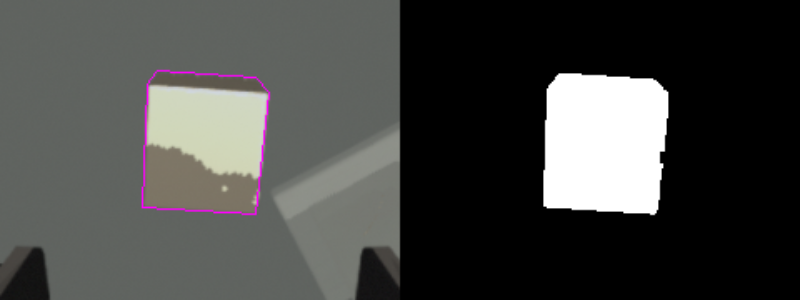

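The hood lies on a wall with the fit matching its outline: centre (0.5355, 0.1561), closed end away from the hand. Now the second grasp and the move above the stand, at ψ=−1.31 so the wrist stays in the same configuration.

```bash
cat >> h.py <<'E'
def T(Rot,t):
    M=np.eye(4);M[:3,:3]=Rot;M[:3,3]=t;return M
def st(n):
    s=bot.sense();print(n,round(s["clock"],2),s["eef_pos"].round(4),s["wrist_force"].round(1),round(s["grip_width"],4));return s
E
python3 - <<'E' 2>&1 | grep -v Warn
from h import *
d=np.deg2rad;psi=-.5686;c=np.array([.5355,.1561,.028]);ps=.2565-np.pi/2;S=[.5362,-.2224]
P,o=tcp([*c[:2],.034],psi,d(-20),back=.024);_,x=ori(psi,d(-20))
bot.reach((P-.08*x).tolist(),o.tolist());bot.servo_line(P.tolist(),o.tolist(),.12);st("at")
bot.close_gripper(60);s=st("closed")
f=np.array([np.cos(psi),np.sin(psi),0]);lat=np.array([-f[1],f[0],0])
c=c+lat*(lat@(s["eef_pos"]-c))
Rh=np.c_[np.cross(lat,-f),lat,-f];Th=T(Rh,c+.03*f)       # hood frame: z to mouth
X=np.linalg.inv(T(Rm(s["tcp_rot"]),s["eef_pos"]))@Th
bot.servo_line((s["eef_pos"]+[0,0,.15]).tolist(),velocity=.15);st("lift")
fs=np.array([np.cos(ps),np.sin(ps),0]);ls=np.array([-fs[1],fs[0],0]);z=np.array([0,0,-1.])
Rg=np.c_[np.cross(ls,z),ls,z]
def goal(h):
    M=T(Rg,[*S,h])@np.linalg.inv(X);return M[:3,3].tolist(),R.from_matrix(M[:3,:3]).as_euler('xyz').tolist()
np.savez("goal.npz",Rg=Rg,X=X)
print(goal(.145))
try: bot.servo_line(*goal(.20),velocity=.1);print("line")
except bot.Unreachable as e: print("unreach",e)
st("end")
cv2.imwrite("pics/ab.png",np.hstack([bot.grab_frame("side")[80:300,150:430],bot.grab_frame("top")[90:310,230:510]]))
E
```

```text
at 19.36 [0.5292 0.1607 0.0122] [ 0.5 -0.4  0.7] 0.0854
closed 19.75 [0.5299 0.16   0.0125] [ 0.8 -0.4  5.2] 0.0545
lift 20.91 [0.5292 0.16   0.1615] [-0.5 -0.7 -1.2] 0.0541
([0.5401259078787206, -0.23736853705020283, 0.10820066639980463], [-3.1408075693990596, 0.3471082812660635, -1.312713945008071])
unreach the arm cannot follow that straight line within its joint ranges
end 20.91 [0.5292 0.16   0.1615] [-0.5 -0.7 -1.2] 0.0541
```

View pics/ab.png

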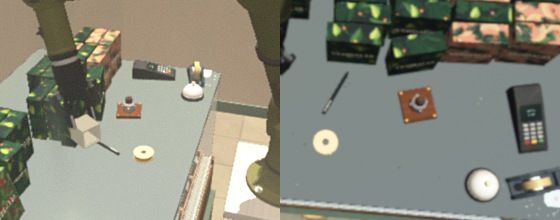

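```bash
cat >> h.py <<'E'
def goal(h,S=(.5362,-.2224)):
    g=np.load("goal.npz");M=T(g["Rg"],[*S,h])@np.linalg.inv(g["X"]);return M[:3,3].tolist(),R.from_matrix(M[:3,:3]).as_euler('xyz').tolist()
E
python3 - <<'E' 2>&1 | grep -v Warn
from h import *
d=np.deg2rad
print(bot.sense()["joint_positions"].round(2))
P,o=tcp([.53,.14,.19],-.75,d(70),back=.024)
for p,r in((P,o),goal(.2),goal(.145)): q=bot.inverse_kinematics(list(p),list(r));print(None if q is None else np.round(q,2))
bot.reach(P.tolist(),o.tolist());s=st("tilted");print(s["joint_positions"].round(2))
for p,r in(goal(.2),goal(.145)): q=bot.inverse_kinematics(p,r);print(None if q is None else np.round(q,2))
try: bot.servo_line(*goal(.20),velocity=.12);print("line")
except bot.Unreachable as e: print("unreach",e)
st("end")
E
```

```text
[-0.91  0.51  1.01  1.56 -0.58  1.64 -1.97]
[ 0.04  0.6  -1.18  2.11  1.53  1.87  2.23]
[ 0.42  0.43 -0.81  2.14  1.48  1.59  2.24]
[ 0.26  0.51 -0.63  2.15  1.5   1.55  2.13]
tilted 24.5 [0.5465 0.1244 0.1816] [-0.7 -0.8 -0.3] 0.0544
[ 0.04  0.6  -1.18  2.11  1.53  1.87  2.23]
[ 0.6   0.54 -1.03  2.13  1.57  1.71  2.24]
[ 0.52  0.65 -0.93  2.14  1.62  1.73  2.13]
line
end 27.68 [ 0.5402 -0.2371  0.1632] [-0.3 -0.3 -1.1] 0.0538
```

```bash
python3 - <<'E' 2>&1 | grep -v Warn
from h import *
bot.servo_line(*goal(.150),velocity=.1);st("above")
g=np.load("goal.npz");s=bot.sense();M=T(Rm(s["tcp_rot"]),s["eef_pos"])@g["X"];print(M.round(4))
k=np.array([[a,b,h,1] for h in(0,.06) for a,b in((-.028,-.028),(.028,-.028),(.028,.028),(-.028,.028))])
W=(k@M.T)[:,:3];out=[]
F=square([.5362,-.2224],.2565,.084,.012)
for n,c in(("side",(279,175)),("top",(368,190)),("wrist",(277,230))):
    cam=campose(n);I=bot.grab_frame(n);cv2.imwrite(f"pics/ab_{n}.png",I);r=40 if n!="wrist" else 110
    v=cv2.resize(I[c[1]-r:c[1]+r,c[0]-r:c[0]+r],(400,400),interpolation=cv2.INTER_CUBIC)
    f=lambda P:((project(cam,P)-c+r)*400/2/r).astype(np.int32)
    if n!="wrist": cv2.polylines(v,[f(W[:4]),f(W[4:]),f(F)],True,(255,0,255),1)
    out.append(v)
cv2.imwrite("pics/ab2.png",cv2.resize(np.hstack(out),(798,266)))
E
```

```text
above 28.32 [ 0.5404 -0.2372  0.1134] [ 0.  -0.1 -1.1] 0.0542
[[-2.540e-01  9.672e-01  2.000e-04  5.364e-01]
 [ 9.672e-01  2.540e-01 -1.000e-04 -2.222e-01]
 [-2.000e-04  2.000e-04 -1.000e+00  1.502e-01]
 [ 0.000e+00  0.000e+00  0.000e+00  1.000e+00]]
```

View pics/ab2.png

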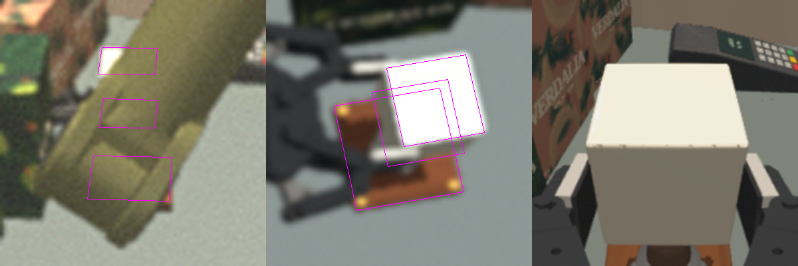

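The predicted hood outline coincides with the white closed end in the top view, and the foot outline matches too. Only the wrist view shows the gripper closely, and the hood sits level there. Lowering now, guarded, to the balls.

```bash
python3 - <<'E' 2>&1 | grep -v Warn
from h import *
g=np.load("goal.npz")
def hood():
    s=bot.sense();M=T(Rm(s["tcp_rot"]),s["eef_pos"])@g["X"];return M[:3,3].round(4),s["wrist_force"].round(1),s["wrist_torque"].round(2)
print(bot.servo_line(*goal(.100),velocity=.06,threshold=5),*hood())
print(bot.servo_line(*goal(.078),velocity=.015,threshold=4),*hood());st("x")
E
```

```text
False [ 0.5364 -0.2223  0.1003] [ 0.2  0.1 -1.3] [ 1.12  0.27 -0.01]
True [ 0.5362 -0.2222  0.0847] [0.2 1.3 2.8] [ 0.44  0.08 -0.04]
x 30.46 [ 0.5402 -0.2372  0.0479] [0.2 1.3 2.8] 0.054
```

Contact came with the closed end at 84.7 mm, where the balls should be (84), with little side force. Now I press past the click and on to the seat without releasing.

```bash
python3 - <<'E' 2>&1 | grep -v Warn
from h import *
g=np.load("goal.npz")
def hood():
    s=bot.sense();M=T(Rm(s["tcp_rot"]),s["eef_pos"])@g["X"];return M[:3,3],s["wrist_force"],s["wrist_torque"]
bot.close_gripper(100)
h=.0845
while h>.060:
    h-=.001;bot.servo_line(*goal(h),velocity=.02)
    p,f,t=hood();print(round(h,4),p.round(4),f.round(1),t.round(2))
    if f[2]>(25 if h>.0735 else 14): break
bot.pause(.3);p,f,t=hood();print(p.round(4),f.round(1));st("end")
E
```

```text
0.0835 [ 0.5361 -0.2224  0.0845] [-2.   2.7  6.3] [-0.07  0.14 -0.26]
0.0825 [ 0.5362 -0.2226  0.0843] [-2.3  2.   8.8] [-0.49  0.13 -0.33]
0.0815 [ 0.5362 -0.2226  0.0843] [-3.6  4.5 10.7] [-1.    0.06 -0.55]
0.0805 [ 0.5362 -0.2226  0.0842] [-4.7  4.1 13.5] [-1.49  0.01 -0.72]
0.0795 [ 0.5363 -0.2226  0.0842] [-5.6  5.4 17.6] [-2.06 -0.01 -0.89]
0.0785 [ 0.5363 -0.2226  0.0841] [-6.5  7.4 20.9] [-2.51 -0.05 -1.05]
0.0775 [ 0.5363 -0.2228  0.084 ] [-8.2  6.8 23.4] [-2.9  -0.11 -1.2 ]
0.0765 [ 0.537  -0.2221  0.0798] [-1.4  2.3  8.5] [-0.35  0.01 -0.26]
0.0755 [ 0.5359 -0.222   0.0741] [-0.2  1.8 -1.5] [ 1.47  0.4  -0.04]
0.0745 [ 0.5358 -0.2222  0.073 ] [-0.4  1.4 -4.4] [1.86 0.52 0.01]
0.0735 [ 0.5359 -0.2224  0.073 ] [-1.   1.4 -3.7] [ 1.8   0.57 -0.08]
0.0725 [ 0.5361 -0.2225  0.0727] [-1.2  1.8 -1.2] [ 1.38  0.48 -0.2 ]
0.0715 [ 0.5363 -0.2225  0.0725] [-3.   3.6  3.2] [ 0.41  0.46 -0.43]
0.0705 [ 0.5363 -0.2224  0.0725] [-3.9  4.8  7.7] [-0.23  0.46 -0.67]
0.0695 [ 0.5363 -0.2224  0.0725] [-4.8  6.2 11.9] [-0.78  0.49 -0.83]
0.0685 [ 0.5363 -0.2224  0.0725] [-7.5  7.7 15.2] [-1.38  0.48 -1.03]
[ 0.5363 -0.2224  0.0725] [-7.8  7.2 14.2]
end 34.98 [ 0.5403 -0.2376  0.0359] [-7.8  7.2 14.2] 0.0528
```

```bash
python3 - <<'E' 2>&1 | grep -v Warn
from h import *
g=np.load("goal.npz")
bot.servo_line(*goal(.0677),velocity=.02);bot.pause(.3)
s=st("press");M=T(Rm(s["tcp_rot"]),s["eef_pos"])@g["X"];print(M.round(4))
k=np.array([[a,b,h,1] for h in(0,.06) for a,b in((-.028,-.028),(.028,-.028),(.028,.028),(-.028,.028))])
W=(k@M.T)[:,:3];F=square([.5362,-.2224],.2565,.084,.012)
cam=campose("top");I=bot.grab_frame("top");c=(368,190);r=40
v=cv2.resize(I[150:230,328:408],(400,400),interpolation=cv2.INTER_CUBIC);v2=v.copy()
f=lambda P:((project(cam,P)-c+r)*5).astype(np.int32)
cv2.polylines(v,[f(W[:4]),f(F)],True,(255,0,255),1)
w=bot.grab_frame("wrist");cv2.imwrite("pics/fin_w.png",w)
cv2.imwrite("pics/fin.png",cv2.resize(np.hstack([v2,v,cv2.resize(w[80:350,140:410],(400,400))]),(798,266)))
E
```

```text
press 35.52 [ 0.5403 -0.2376  0.0359] [-7.9  9.2 17.3] 0.053
[[-0.2529  0.9675  0.0038  0.5363]
 [ 0.9675  0.2529 -0.0089 -0.2223]
 [-0.0096  0.0014 -1.      0.0726]
 [ 0.      0.      0.      1.    ]]
```

View pics/fin.png

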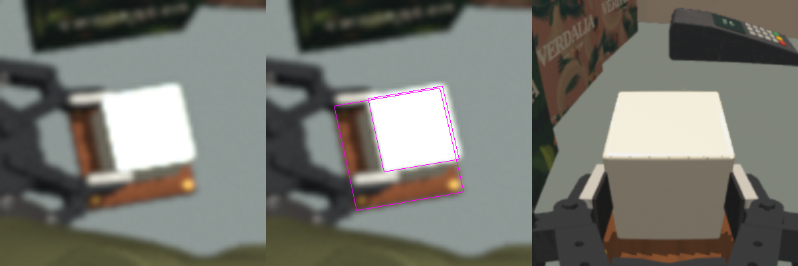

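The hood sits flat and square on the foot: margins match on both sides in the wrist view, and the top overlay agrees within about 1 px. The hand is pushing about 18 N, so I'm handing in.

```bash
python3 - <<'E'
from h import *
st("before");bot.hand_in()
E
```

```text
before 35.62 [ 0.5403 -0.2377  0.0359] [-8.1  9.  17.3] 0.053
the job is handed in; nothing more can be done
```

The hood is mouth-down over the praline, past the click and seated on the foot. I handed in at 35.6 s with the hand still gripping it and pushing down.

I turned it in two stages: gripped it standing and laid it on a wall, then regripped it and brought it mouth-down over the stand, in line with the foot.

**Last checks:**
- **Seating:** the lip met the balls with the closed end at about 84.5 mm. It then clicked and stopped at 72.5 mm, the expected 12 mm lower.
- **Push:** the wrist reads 17.3 N down, about 18.5 N after zero offset. There is also about 12 N of sideways force, because the grip is tilted and slightly off the hood's axis.
- **Alignment:** the top view overlay agrees with the foot to within about 1 px (roughly 2 mm), and the wrist view shows even margins.

**Disagreements:**
- The click took about 23 N rather than the stated 7 to 12 N, probably friction from the off-axis push. That is well under the 80 N crush limit.
- The hand reads about 0.5° tilted under load.
- I did not re-measure the other objects at the end. Nothing was touched as far as forces and pictures showed.

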